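# Open the brass polish

### The arm

A 6-joint arm with a two-finger parallel gripper is mounted at the origin on the work surface. World frame = base frame: x ahead of the robot, y to its left, z up, the work surface at z = 0. Lengths are in m, angles in rad, forces in N, time in s.
With the tool pointing down it reaches from about 0.325 to 0.775 m from the base axis. Payload 5.5 kg.
Tool frame: the origin (TCP) lies midway between the tips of the shut fingers; the grasp point (between the pads) lies tcp_to_grasp behind it (tcp_to_grasp is the distance from the TCP to the grasp point, in m); z points along the fingers, y is the line along which they close (so a half turn about z gives the same grasp; the last joint's range is limited). The gripper opens to 88 mm and grips with 3 to 60 N. Pads are 20 mm wide; open, the fingers measure 115 mm over their backs; the gripper's body (75 mm by 178 mm) begins 61 mm behind the grasp point.
Start: joints at [1.133, 0.091, 1.231, -0, 1.82, -0.057], TCP at [0.223, 0.557, 0.223] pointing down, gripper open.
Joint ranges: [-2.87, 2.87], [-0.86, 2.18], [0.17, 2.46], [-1.51, 4.65], [0.06, 2.69], [-2.65, 2.65]. Speed limits (rad/s): [2.57, 2.57, 3.01, 3.14, 3.14, 3.14].

### API

Orientations are given as a 3x3 rotation matrix whose columns are the frame's x, y, z axes.
In Python, from workcell import state, camera, job_done, outline_of, tcp_to_grasp gives the robot as it stands. The module is installed in compiled form; this text tells all that it offers.
- The arm moves only by the tool servo_tool, never from a script. Its argument "motion" is text: rows parted by semicolons, each of 7 numbers parted by spaces: the gripper's target within -1 to 1 (fully open at 1, half-way at 0, shut at -1), then the shift along the tool's x, y, z in mm, then the turn, a rotation vector about the tool's x, y, z in degrees. A call has 1 to 20 rows; each row shifts and turns the commanded pose from where the row before left it, along the tool's axes as they then stand; what a row does not reach is not made up. A row lasts 1/10 s, in which the tool goes at most 50 mm and 8.59 degrees, less where a joint would pass 70% of its speed; a pose out of reach is approached as far as the arm can. A call with a gripper value outside its range is refused whole. The fingers move at their own pace and stop on an object; "force" is the grip in N (left out, the last holds). Time passes only in rows, so rows that do not move let the fingers close. It gives the time, the measured TCP pose, the force, the opening and the grip force at its end, in the units of the state.
- state(): the state, without advancing time (a new reading comes with each control period).
- camera(name): name is "side" or "top" or "wrist"; returns a dict with "frame" (400x640x3 uint8, blue, green, red), "range_z" (400x640 float32, m along the optical axis (not along the pixel's ray), 0 where there is no reading), "vfov" (degrees; the focal length in pixels is half the picture's height over the tangent of half this angle, whatever the lens; pixels are square), "cx", "cy" (the principal point, pixels), "rvec" (rotation vector, rad) and "tvec" (3), from world to camera coordinates, as OpenCV has them. Camera axes: x right, y down, z forward; pixel columns grow to the right and rows downward; lengths in m; the calibration is good to about 2 mm. A picture is of the moment at which its call begins.
- job_done(): hands the job in; it is judged then, once.
Trained networks look in a picture, given as the dict that the camera call returned (one of the last four; its "shot" number tells which), for a name from the list of things; names that differ only in an ending like _2 or _b are one class to them, and where a whole thing is asked for, a point or a joint stands for the part that bears it (a point fixed in the world has none). Each returns a list of dicts, best first, with "conf" (0 to 1); they miss things now and then, are a little off and sometimes report something else, mostly with a low value. They report only what shows in the picture. A call takes as long as a camera call. They do not tell look-alikes from the thing itself.
- outline_of(picture, label): "mask" (400x640 bool, what is visible of it) and "rect" ([left, top, right, bottom] in pixels, round what is visible of it).
The state is a dict: "t": time; "joint_pos": joint angles; "joint_velocities": joint speeds; "tau": joint torques, N m; "eef_pos": TCP position; "ee_rot": TCP orientation; "ft_force": force on the tool from outside, world axes, zero at the start; "wrist_torque": the same for the moment, N m; "opening": finger opening in m; "finger_force": force on a finger pad.
Only numpy, scipy, OpenCV 4.12 (cv2) and the standard library are available. Lean on these libraries where they do the work, as an engineer would, in place of code of your own. Each camera call takes 0.05 s, during which the arm holds its last target. There are 200 camera calls.

### The job

The brass of the bar cart is due for a polish: open the white polish bottle that stands in the wooden caddy. Press its red push-and-turn safety cap down, twist it anticlockwise until it comes free, lift it straight off, and finish still holding the cap level in the gripper a few centimetres above the open neck; do not let go of it or put it down. The bottle stays standing in its well, and the other things on the cart stay where they are.

Things in the scene. Friction and masses are not known exactly. Their poses are not given: they have to be found in the camera images.
- cap: Round red ribbed safety cap of the bottle, 43 mm across, 26 mm high, closed top, about 50 g; a white arrow on top points anticlockwise. Origin at its centre, half-way up (13 mm below the top); z up along its axis. Below its skirt the shoulder slopes away: 21 mm of free height at 22 mm from the axis, more farther out. Locked at the start: it neither pulls off nor turns more than a few degrees.
- cap_top (a point): Centre of the cap's top face. A spring in the cap holds it up in the lock: pressing takes about 5 N at first. It is unlocked only when at least 4.5 mm down (11 N); a stop comes at 6.5 mm (13 N). Kept down there, it can be twisted.
- bottle_mouth (a point): Centre of the neck's top, 124 mm above the bottle's underside, 1 mm below the locked cap's centre. Two lugs on the neck (to 17.6 mm from its axis) hold the cap. Pressed down and twisted anticlockwise seen from above, the cap is free after 42 degrees (with all play up to 48 degrees of hand turn) and turns on to about 144 degrees, where a stop comes. Once free it lifts straight off.
- bottle: White polish bottle with brass-yellow label, 56 x 56 mm square, body 80 mm high, then a sloping shoulder and a neck; about 0.34 kg (varies). Origin at the centre of its underside, z up. It stands loose in one of the caddy's two wells with 1.5 mm of play all round; the well keeps it from turning. Locked on, the cap's centre is 125 mm above this origin.
- caddy: Dark wooden caddy with brass rims that does not move, 67 mm (x) by 130 mm (y) and 52 mm high, origin at the centre of its underside, z up. Two square wells 59 x 59 mm, centred 31.5 mm either side of the origin along its y axis, floors 4 mm above the table. Low brass loops on its y ends reach 85 mm from the origin.
- cleaner: Bystander: light blue square glass-cleaner bottle with black cap in the caddy's other well, 56 x 56 mm, 82 mm high (top 86 mm above the table). Origin at the centre of its underside.
- highball: Bystander: blue glass highball, 66 mm across the rim, 145 mm high. Origin at the centre of its underside.
- tins: Bystander: two stainless shaker tins, the small one nested in the big one, 92 mm across, 220 mm high together. Origin at the centre of the underside.
- dispenser: Bystander: steel push-top toothpick dispenser, 52 mm across, 93 mm high. Origin at the centre of its underside.
Things that resemble listed ones, but are neither listed nor needed, are in the scene too. Of the things that look like the cap, the middle-sized one is meant.

How it is judged:
By the outcome, as a careful person would: the job done as asked, in the order asked, and still so for the second after the job is handed in, while the arm keeps its last pose, push and grip.
It also fails if it takes over 40 s, if anything falls off the work surface, if the arm or the gripper's body presses on something with over 40 N, if the wrist force passes 120 N, or if a joint passes its speed limit or range.

## Working session

There is one attempt and no reset: what is moved stays moved. The work goes in short steps, Python scripts to look and compute and a tool call to move; the robot and the scene stay as the last step left them, time stands still between calls to the robot, and variables do not carry over. Pictures are saved under pics/ and viewed, at most 10 in all, crops included, and the job is handed in when it is done.

Besides the shell and the picture viewer there is one more tool, called after "Call:" by a JSON object that holds its "op" and its "data", one argument or row to a line. servo_tool: Moves the arm, as the interface text tells. Its arguments: {"type":"object","properties":{"motion":{"type":"string"},"force":{"type":"number"}},"required":["motion"]}

```bash
mkdir -p pics
cat > h.py <<'E'
import numpy as np, cv2
from workcell import state, camera, job_done, outline_of, tcp_to_grasp
def pts(c,mask):
    f=200/np.tan(np.radians(c["vfov"])/2)
    v,u=np.nonzero(mask&(c["range_z"]>0)); z=c["range_z"][v,u]
    P=np.c_[(u-c["cx"])/f*z,(v-c["cy"])/f*z,z]
    R=cv2.Rodrigues(np.array(c["rvec"],float))[0]
    return (P-np.ravel(c["tvec"]))@R
E
python3 - <<'E'
from h import *
print(tcp_to_grasp, state()["ee_rot"])
ims=[]
for n in ["top","side"]:
    c=camera(n); cv2.imwrite(f"pics/{n}0.png",c["frame"])
    for l in ["cap","bottle","caddy","cleaner","highball","tins","dispenser"]:
        for o in outline_of(c,l):
            P=pts(c,o["mask"])
            if len(P): print(n,l,round(o["conf"],2),np.int32(o["rect"]),np.percentile(P,[3,50,97],axis=0).round(3).tolist())
E
```

```text
0.0187 [[-9.28354295e-01  3.71695707e-01 -7.77490503e-04]
 [ 3.71696512e-01  9.28352685e-01 -1.73063371e-03]
 [ 7.85162773e-05 -1.89563174e-03 -9.99998200e-01]]
top cap 0.97 [260 231 280 252] [[0.535, 0.113, 0.131], [0.552, 0.131, 0.141], [0.568, 0.149, 0.144]]
top cap 0.58 [269 277 287 290] [[0.448, 0.11, 0.001], [0.463, 0.123, 0.018], [0.478, 0.136, 0.02]]
top cap 0.56 [218 183 244 212] [[0.619, 0.203, 0.01], [0.644, 0.227, 0.033], [0.67, 0.254, 0.036]]
top bottle 0.7 [287 215 317 248] [[0.542, 0.044, 0.056], [0.57, 0.073, 0.067], [0.597, 0.101, 0.087]]
top bottle 0.61 [258 228 288 259] [[0.523, 0.101, 0.042], [0.555, 0.114, 0.083], [0.579, 0.161, 0.094]]
top caddy 0.73 [250 211 323 264] [[0.513, 0.034, -0.001], [0.559, 0.102, 0.051], [0.608, 0.183, 0.061]]
top cleaner 0.87 [284 219 318 250] [[0.542, 0.044, 0.057], [0.569, 0.073, 0.067], [0.595, 0.101, 0.087]]
top tins 0.98 [268 109 323 170] [[0.699, 0.041, 0.056], [0.754, 0.081, 0.15], [0.779, 0.118, 0.219]]
top dispenser 0.75 [186 239 217 260] [[0.517, 0.267, 0.006], [0.539, 0.279, 0.071], [0.558, 0.3, 0.094]]
top dispenser 0.42 
[... 523 characters left out ...]
 [[0.513, 0.055, 0.001], [0.545, 0.164, 0.042], [0.601, 0.186, 0.053]]
side caddy 0.67 [316 225 348 258] [[0.52, 0.125, 0.052], [0.546, 0.155, 0.082], [0.575, 0.167, 0.104]]
side cleaner 0.45 [318 216 321 228] [[0.582, 0.062, 0.06], [0.593, 0.084, 0.064], [0.6, 0.111, 0.078]]
side highball 0.75 [318 137 343 205] [[0.594, -0.111, 0.011], [0.62, -0.057, 0.097], [0.65, -0.048, 0.144]]
side highball 0.48 [298 289 327 344] [[0.515, 0.284, 0.006], [0.533, 0.306, 0.06], [0.555, 0.315, 0.093]]
side tins 0.79 [225 130 273 238] [[0.698, 0.04, 0.012], [0.728, 0.109, 0.155], [0.779, 0.123, 0.218]]
side dispenser 0.98 [297 289 331 341] [[0.515, 0.285, 0.005], [0.534, 0.306, 0.058], [0.557, 0.315, 0.093]]
```

View pics/top0.png

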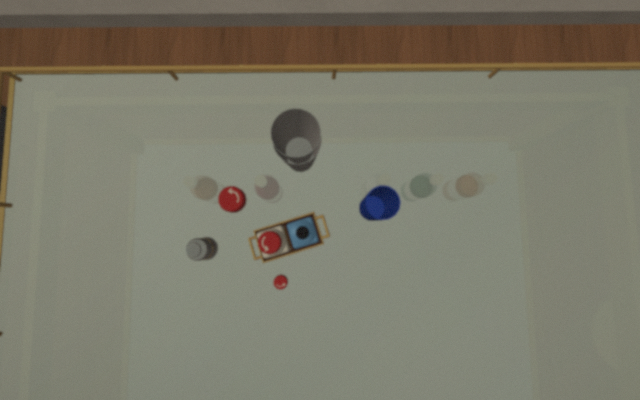

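View pics/side0.png

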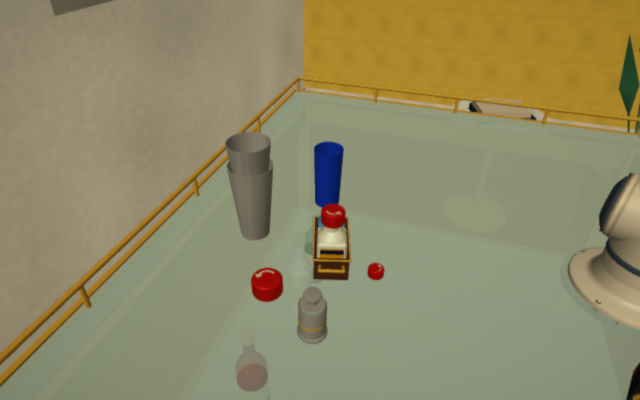

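The top view shows the red cap on the bottle at about (270,242) and the cleaner next to it at (303,232). The look-alike caps lie on the table at (232,199), which is bigger, and (281,282), which is smaller. The side view shows the same, with the cap at (333,215). I'll go above the cap, with some clockwise pre-turn to leave room for the twist.

Call:
{"op": "servo_tool", "data": {
  "motion": "1 -33 -19.4 0 0 0 0;1 -33 -19.4 0 0 0 0;1 -33 -19.4 0 0 0 0;1 -33 -19.4 0 0 0 0;1 -33 -19.4 0 0 0 0;1 -33 -19.4 0 0 0 0;1 -33 -19.4 0 0 0 0;1 -33 -19.4 0 0 0 0;1 -33 -19.4 0 0 0 0;1 -33 -19.4 0 0 0 0;1 -33 -19.4 0 0 0 0;1 -33 -19.4 0 0 0 0;1 -33 -19.4 0 0 0 0;1 -33 -19.4 0 0 0 0;1 0 0 0 0 0 8;1 0 0 0 0 0 8;1 0 0 0 0 0 8;1 0 0 0 0 0 8;1 0 0 0 0 0 8;1 0 0 0 0 0 0",
  "force": 45
}}

```text
t: 2.8
eef_pos: [0.551, 0.1332, 0.2227]
ee_rot: [[-0.471, 0.882, 0.0], [0.882, 0.471, 0.0], [0.0, 0.0, -1.0]]
ft_force: [-0.4, -1.1, 0.1]
opening: 0.0883
finger_force: 0.0
```

```bash
cat > look.py <<'E'
from h import *
import sys
s=state(); print(s["t"],s["eef_pos"],s["joint_pos"],s["ft_force"]); R=np.array(s["ee_rot"]); print(R.round(4).tolist())
for n in ["wrist","top","side"]:
    c=camera(n); cv2.imwrite(f"pics/{n}{sys.argv[1]}.png",c["frame"])
    for l in ["cap","bottle"]:
      for o in outline_of(c,l):
        P=pts(c,o["mask"])
        if len(P)<20: continue
        zt=np.percentile(P[:,2],90); T=P[abs(P[:,2]-zt)<.004][:,:2]
        (x,y),r=cv2.minEnclosingCircle(T.astype(np.float32))
        d=np.array([x,y,zt])-s["eef_pos"]
        print(n,l,round(o["conf"],2),np.int32(o["rect"]),"top",np.round([x,y,zt,r],4),"med",np.median(T,0).round(4),"tool d mm",(R.T@d*1000).round(1))
E
python3 look.py 1
```

```text
2.8 [0.55098497 0.13315064 0.22267321] [ 1.77083783e-01  1.43453451e-03  1.32302410e+00  2.07313370e-05
  1.81707597e+00 -3.13471163e-01] [-0.40637985 -1.06722856  0.05433963]
[[-0.4711, 0.8821, 0.0001], [0.8821, 0.4711, 0.0], [0.0, 0.0001, -1.0]]
wrist cap 0.77 [248 137 273 163] top [0.4639 0.1245 0.0199 0.0152] med [0.4642 0.1246] tool d mm [ 33.4 -80.9 202.7]
wrist cap 0.65 [304 176 355 227] top [0.5518 0.1336 0.1435 0.0218] med [0.5515 0.1344] tool d mm [ 0.   1.  79.2]
wrist cap 0.4 [356  12 418  78] top [0.5384 0.2902 0.0942 0.015 ] med [0.5381 0.29  ] tool d mm [144.5  62.9 128.5]
wrist bottle 0.58 [297 153 359 206] top [0.5511 0.1345 0.0947 0.0242] med [0.542  0.1498] tool d mm [  1.1   0.7 128. ]
side cap 0.84 [318 202 346 228] top [0.5511 0.1356 0.1424 0.0222] med [0.5509 0.1381] tool d mm [ 2.2  1.2 80.3]
side cap 0.69 [250 263 284 302] top [0.6459 0.2323 0.0346 0.0283] med [0.6446 0.2344] tool d mm [ 42.7 130.4 188.1]
side cap 0.57 [366 264 384 277] top [0.4628 0.1256 0.0191 0.0164] med [0.4632 0.1268] tool d mm [ 34.9 -81.3 203.6]
side cap 0.21 [311 216 348 282] top [0.5601 0.1049 0.0527 0.0755] med [0.5472 0.1362] tool d mm [-29.2  -5.3 170. ]
side bottle 0.8 [315 225 349 258] top [0.5521 0.136  0.0981 0.0206] med [0.5478 0.1463] tool d mm [  2.    2.3 124.5]
```

Call:
{"op": "servo_tool", "data": {
  "motion": "1 0.5 1 16 0 0 0;1 0 0 16 0 0 0;1 0 0 16 0 0 0;1 0 0 16 0 0 0;1 0 0 16 0 0 0;1 0 0 16 0 0 0;1 0 0 10 0 0 0;1 0 0 6.5 0 0 0;1 0 0 0 0 0 0;-1 0 0 0 0 0 0;-1 0 0 0 0 0 0;-1 0 0 0 0 0 0;-1 0 0 0 0 0 0;-1 0 0 0 0 0 0;-1 0 0 0 0 0 0;-1 0 0 0 0 0 0",
  "force": 45
}}

```text
t: 4.85
eef_pos: [0.5518, 0.1342, 0.1103]
ee_rot: [[-0.472, 0.881, 0.001], [0.881, 0.472, 0.0], [-0.0, 0.001, -1.0]]
ft_force: [0.8, 0.8, 0.6]
opening: 0.0429
finger_force: 45.0
```

Gripped at 43 mm. Now press, ~5.5 mm.

Call:
{"op": "servo_tool", "data": {
  "motion": "-1 0 0 1 0 0 0;-1 0 0 1 0 0 0;-1 0 0 1 0 0 0;-1 0 0 1 0 0 0;-1 0 0 1 0 0 0;-1 0 0 0.7 0 0 0;-1 0 0 0 0 0 0;-1 0 0 0 0 0 0"
}}

```text
t: 5.65
eef_pos: [0.5525, 0.1344, 0.1067]
ee_rot: [[-0.472, 0.881, 0.003], [0.881, 0.472, 0.001], [-0.001, 0.003, -1.0]]
ft_force: [-0.1, 1.0, 8.1]
opening: 0.0426
finger_force: 45.0
```

Call:
{"op": "servo_tool", "data": {
  "motion": "-1 0 0 1 0 0 0;-1 0 0 1 0 0 0;-1 0 0 1 0 0 0;-1 0 0 1 0 0 0;-1 0 0 0 0 0 0;-1 0 0 0 0 0 0"
}}

```text
t: 6.25
eef_pos: [0.5526, 0.1344, 0.1037]
ee_rot: [[-0.472, 0.881, 0.004], [0.881, 0.472, 0.001], [-0.001, 0.004, -1.0]]
ft_force: [-2.2, 0.4, 13.8]
opening: 0.0426
finger_force: 45.0
```

Call:
{"op": "servo_tool", "data": {
  "motion": "-1 0 0 1.5 0 0 0;-1 0 0 0 0 0 -4;-1 0 0 0 0 0 -5;-1 0 0 0 0 0 -5;-1 0 0 0 0 0 -5;-1 0 0 0 0 0 -5;-1 0 0 0 0 0 -5;-1 0 0 0 0 0 -5;-1 0 0 0 0 0 0"
}}

```text
t: 7.15
eef_pos: [0.5531, 0.1345, 0.1034]
ee_rot: [[-0.886, 0.464, 0.006], [0.464, 0.886, 0.001], [-0.005, 0.004, -1.0]]
ft_force: [-3.3, -0.6, 16.8]
opening: 0.0428
finger_force: 45.0
```

Call:
{"op": "servo_tool", "data": {
  "motion": "-1 0 0 0 0 0 -5;-1 0 0 0 0 0 -5;-1 0 0 0 0 0 -5;-1 0 0 0 0 0 -5;-1 0 0 0 0 0 -5;-1 0 0 0 0 0 -5;-1 0 0 0 0 0 -5;-1 0 0 0 0 0 -5;-1 0 0 0 0 0 -5;-1 0 0 0 0 0 0"
}}

```text
t: 8.15
eef_pos: [0.553, 0.1342, 0.1034]
ee_rot: [[-0.955, -0.298, 0.006], [-0.298, 0.955, 0.001], [-0.006, -0.001, -1.0]]
ft_force: [-3.9, -0.4, 17.0]
opening: 0.0428
finger_force: 45.0
```

Run:
```python
from h import *
s=state(); print(s["wrist_torque"],s["joint_pos"])
c=camera("side"); cv2.imwrite("pics/side2.png",cv2.resize(c["frame"][120:320,220:440],None,fx=3,fy=3))
c=camera("wrist"); cv2.imwrite("pics/wrist2.png",c["frame"])
```

```text
[-0.10143014  0.48238868  0.09304915] [ 1.78524009e-01  1.18084743e-02  1.52346587e+00 -3.85980864e-04
  1.60050430e+00 -1.69460056e+00]
```

View pics/wrist2.png

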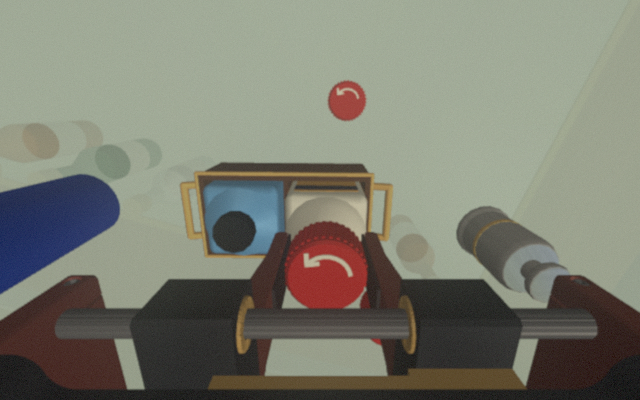

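The wrist view shows the cap (325,270) between the pads, with the bottle upright in its well. The twist torque is low and the hand has turned 79°. Next a gentle lift, watching the force.

Call:
{"op": "servo_tool", "data": {
  "motion": "-1 0 0 -2 0 0 0;-1 0 0 -2 0 0 0;-1 0 0 -2 0 0 0;-1 0 0 -2 0 0 0;-1 0 0 -2 0 0 0;-1 0 0 -2 0 0 0;-1 0 0 -2 0 0 0;-1 0 0 -2 0 0 0;-1 0 0 0 0 0 0"
}}

```text
t: 9.15
eef_pos: [0.5512, 0.134, 0.1143]
ee_rot: [[-0.955, -0.295, -0.001], [-0.295, 0.955, -0.0], [0.001, 0.0, -1.0]]
ft_force: [0.0, -0.2, 0.1]
opening: 0.0427
finger_force: 45.0
```

Call:
{"op": "servo_tool", "data": {
  "motion": "-1 0 0 -3 0 0 0;-1 0 0 -4 0 0 0;-1 0 0 -4 0 0 0;-1 0 0 -4 0 0 0;-1 0 0 -4 0 0 0;-1 0 0 -5 0 0 0;-1 0 0 -5 0 0 0;-1 0 0 -5 0 0 0;-1 0 0 -3 0 0 0;-1 0 0 0 0 0 0;-1 0 0 0 0 0 0"
}}

```text
t: 10.25
eef_pos: [0.5516, 0.1341, 0.1519]
ee_rot: [[-0.955, -0.295, -0.0], [-0.295, 0.955, -0.0], [0.0, -0.0, -1.0]]
ft_force: [0.4, -0.0, -0.6]
opening: 0.0428
finger_force: 45.0
```

```bash
python3 look.py 3; python3 -c "
import cv2;i=cv2.imread('pics/side3.png');cv2.imwrite('pics/s3c.png',cv2.resize(i[120:320,220:440],None,fx=2.9,fy=2.9))"
```

```text
10.25 [0.55161091 0.13409849 0.15189753] [ 1.78549286e-01  1.43334718e-03  1.44797489e+00 -1.78058753e-06
  1.69218500e+00 -1.69211902e+00] [ 0.40908451 -0.04535322 -0.59067208]
[[-0.9554, -0.2954, -0.0], [-0.2954, 0.9554, -0.0], [0.0, -0.0, -1.0]]
wrist cap 0.92 [286 222 372 309] top [0.5515 0.134  0.1851 0.0224] med [0.5495 0.1328] tool d mm [  0.2  -0.1 -33.2]
wrist cap 0.81 [327  86 355 122] top [0.4639 0.1239 0.0202 0.0155] med [0.4639 0.1238] tool d mm [ 86.8  16.2 131.7]
wrist cap 0.69 [358 268 400 308] top [0.6558 0.2126 0.0357 0.013 ] med [0.6574 0.2113] tool d mm [-122.7   44.2  116.2]
wrist bottle 0.59 [291 167 361 234] top [0.5454 0.1308 0.1196 0.0118] med [0.541  0.1326] tool d mm [ 6.9 -1.3 32.3]
top cap 0.77 [216 185 245 205] top [0.6479 0.231  0.0352 0.0271] med [0.6526 0.231 ] tool d mm [-120.6   64.2  116.7]
top bottle 0.71 [274 111 323 172] top [0.7395 0.0791 0.2094 0.0426] med [0.7687 0.0828] tool d mm [-163.3 -108.1  -57.5]
side cap 0.91 [251 267 283 301] top [0.6452 0.2318 0.0347 0.0284] med [0.6444 0.2346] tool d mm [-118.2   65.7  117.2]
side cap 0.69 [367 262 382 277] top [0.464  0.1253 0.019  0.0161] med [0.4631 0.1274] tool d mm [ 86.3  17.5 132.9]
side cap 0.19 [298 288 328 341] top [0.5383 0.292  0.0922 0.0151] med [0.5371 0.2942] tool d mm [-33.9 154.8  59.7]
side bottle 0.86 [314 214 348 258] top [0.5518 0.1344 0.1228 0.0177] med [0.55   0.1407] tool d mm [-0.3  0.3 29.1]
side bottle 0.63 [315 141 321 208] top [ 0.6516 -0.0707  0.1423  0.0169] med [ 0.6537 -0.069 ] tool d mm [ -35.1 -225.3    9.6]
```

View pics/s3c.png

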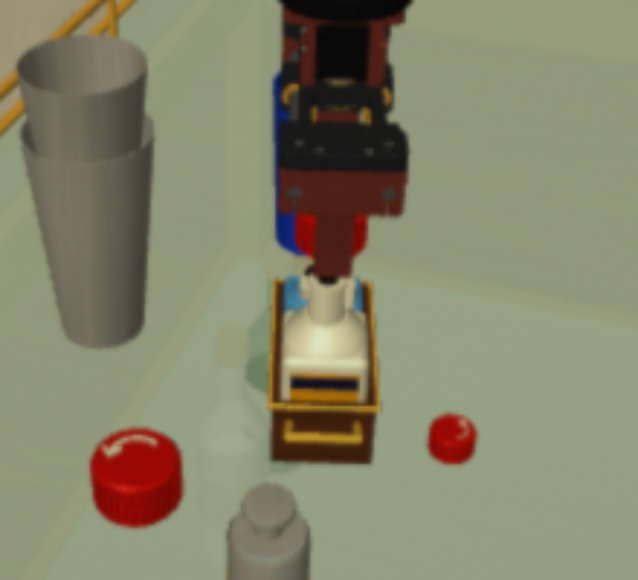

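The side crop shows the cap (335,230) held level above the open neck (328,290). The bottle is standing in its well and the other things have not moved.

```bash
python3 -c "from workcell import job_done; print(job_done())"
```

```text
the job is handed in; nothing more can be done
None
```

The polish bottle is open: I pressed the cap down, turned it about 79° anticlockwise and lifted it off. The gripper still holds it level about 3 cm above the open neck, the bottle is standing in its well, nothing else appeared moved in the final pictures, and I handed the job in at about 10 s.

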